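# Hose clamp back on the pump's barbed inlet

## Robot

A 7-joint arm with a two-finger parallel gripper is mounted at the origin on the work surface. World frame = base frame: x ahead of the robot, y to its left, z up, the work surface at z = 0. Lengths are in m, angles in rad, forces in N, time in s.
With the tool pointing down it reaches from about 0.4 to 0.85 m from the base axis. Payload 6.9 kg.
Tool frame: the origin (TCP) lies midway between the tips of the shut fingers; the grasp point (between the pads) lies behind it (ctrl.pinch_z is the z of the grasp point in the tool frame, in m); z points along the fingers, y is the direction in which the jaws open and shut (so a half turn about z gives the same grasp; the last joint's range is limited). The gripper opens to 85 mm and grips with 20 to 120 N. Pads are 22 mm wide; open, the fingers measure 114 mm over their backs; the gripper's body (76 mm by 85 mm) begins 54 mm behind the grasp point. The pads swing forward as they close: fully open they stand 13 mm farther back than shut.
Start: joints at [1.3, 0.507, -0.238, 1.5, 0.126, 1.149, -0.155], TCP at [0.23, -0.581, 0.231] pointing down, gripper open.
Joint ranges: [-3.08, 3.08], [-0.24, 2.05], [-1.43, 1.35], [0, 2.5], [-1.52, 4.66], [0.17, 1.96], [-2.89, 2.89]. Speed limits (rad/s): [2.39, 2.39, 3.14, 3.14, 3.14, 3.14, 3.14].

## Interface

Orientations are given as a unit quaternion [w, x, y, z].
In Python, from station import ctrl, get_state, vision, ticket, models gives the robot as it stands. Calls block until the motion is done:
- ctrl.movep(position, orientation): joint-space move of the TCP to a pose.
- ctrl.movel(position, frame=None, max_speed=0.15): straight line of the TCP; frame=None keeps the orientation; max_speed is the mean speed in m/s.
- ctrl.set_joints(angles): joint-space move.
- ctrl.ungrasp() and ctrl.close_gripper(force=None): open the fingers fully, or close them until they stop; force is the grip in N (None keeps the last).
- ctrl.pause(seconds).
- ctrl.ik(position, orientation): joint angles nearest the present ones, or None.
- get_state(): the state.
- vision.grab_frame(name): name is "scene" or "top" or "wrist"; returns (picture, depth): 384x512x3 uint8, blue, green, red; 384x512 float32, m along the optical axis (not along the pixel's ray), 0 where there is no reading.
- vision.camera_info(name): a dict with "mtx" (3x3 intrinsics, pixels), "R" (3x3) and "t" (3): a world point X has camera coordinates R X + t; the wrist camera has in their place "hand_eye" (4x4, takes a point from camera to tool coordinates, whose origin is the TCP and whose axes are the flange's). Camera axes: x right, y down, z forward; pixel columns grow to the right and rows downward; lengths in m; the calibration is good to about 2 mm. A picture is of the moment at which its call begins: read the wrist's pose just before it. camera_info takes no time and is no camera call.
A pose or a line that the arm cannot do raises ctrl.Unreachable and nothing moves.
- ticket.close_job(): hands the job in, once; it reports no verdict.
Trained networks look in the newest picture that a camera, given by its name, has taken for a name from the list of things; names that differ only in an ending like _2 or _b are one class to them, and where a whole thing is asked for, a point or a joint stands for the part that bears it (a point fixed in the world has none). Each returns a list of dicts, best first, with "p" (0 to 1); they miss things now and then, are a little off and sometimes report something else, mostly with a low value. They report only what shows in the picture. A call takes as long as a camera call.
- models.recognise(camera, target): "point" ([column, row] in pixels, amid what is visible of it).
- models.masks_of(camera, target): "mask" (384x512 bool, what is visible of it) and "point" ([column, row] in pixels, amid what is visible of it).
The state is a dict: "time": time; "qpos": joint angles; "qd": joint speeds; "tau": joint torques, N m; "tcp_pos": TCP position; "eef_rot": TCP orientation; "contact_force": force on the tool from outside, world axes, zero at the start; "wrist_torque": the same for the moment, N m; "width": finger opening in m.
Only numpy, scipy, OpenCV 4.12 (cv2) and the standard library are available. Lean on these libraries where they do the work, as an engineer would, in place of code of your own. Each camera call takes 0.05 s, during which the arm holds its last target. There are 200 camera calls.

## Task

Put the pump's hose clamp back on its inlet: lift the larger of the two wing-key band clamps straight up out of its wooden rest and, with its key upright, slide the open band over the barbed stub until it is fully home against the collar (best with the key on the right as the robot looks, as it stands in the rest, so that turning it presses the band on to the collar). Then turn the wing key clockwise (seen from above), about a sixth of a turn, until the clamp is snug and stays there upright by itself, and let go. Leave the smaller clamp in its rest.

Things in the scene. Friction and masses are not known exactly. Their poses are not given: they have to be found in the camera images.
- clamp: Larger steel band clamp, 0.15 kg, on edge in a wooden slot rest. Origin: ring centre; x: ring axis; z: up. Ring 76 mm outside, band 14 mm wide; flat inner pads at +y, -y leave 62 mm clear when open. Upright screw outside the ring at x 0, y -43 mm; its wing key, a blade 26 wide, 10 thick, 26 tall, spans z +48 to +74 mm, above the ring: pinch its 10 mm from above; one grasp lifts, slides and turns.
- clamp_key (a joint): Turn of the wing key, rad: 0 open, growing clockwise seen from above; starts at 0 to 0.15. At 0 the blade's flat faces look along the clamp's +y, -y; at q it is q clockwise of that. Stiff (0.2 N m), stays where left; the collar must back the band or the clamp turns with it. Each pad closes 11 mm per rad; both touch a centred stub at about 1.0; snug at about 1.07, then hard: stop turning by 1.3.
- stub_seat (a point): On the axis of the pump's level barbed stub, 85 mm over the bench, where the ring's centre is when home. x: along the stub into the pump; z: up; the stub points along -x, towards the robot. Collar (the stop, 80 mm across) from x +7 to +15 mm; smooth seat 40 mm across, -18 to +7; barbs 44 mm, -18 to the end at -38. Pump face at +52, pump at most 65 mm above axis. Fixed. Best with the key at -y.
- small_clamp: Smaller clamp of the same kind, ring 42 mm outside, in its own rest; leave alone. Origin: ring centre; its key tops out 53 mm above. Both rests are fixed light wood blocks with a slot, 2 mm play on each side of the band; the larger, 35 mm tall, holds the big ring's lowest 29 mm (centre 43 mm above the bench): lift straight up 40 mm or more.

How it is judged:
By the outcome, as a careful person would: the job done as asked, in the order asked, and still so for the second after the job is handed in, with the robot touching nothing.
It also fails if it takes over 42 s, if anything falls off the work surface, if the arm or the gripper's body presses on something with over 40 N, if the wrist force passes 120 N, or if a joint passes its speed limit or range.

## Working session

There is one attempt and no reset: what is moved stays moved. The work goes in short steps, each a Python script; the robot and the scene stay as the last script left them, time stands still between calls to the robot, and variables do not carry over. Pictures are saved under pics/ and viewed, about 8 in all and at most 12, crops included, and the job is handed in when it is done.

```bash
ls; mkdir -p pics
cat > h.py <<'E'
import numpy as np, cv2
from station import ctrl, get_state, vision, ticket, models
from scipy.spatial.transform import Rotation as Rn
def cloud(name):
    s=get_state(); pic,d=vision.grab_frame(name); ci=vision.camera_info(name); K=np.array(ci["mtx"])
    v,u=np.mgrid[:d.shape[0],:d.shape[1]]
    P=np.stack([(u-K[0,2])/K[0,0]*d,(v-K[1,2])/K[1,1]*d,d],-1)
    if name=="wrist":
        H=np.array(ci["hand_eye"]); q=s["eef_rot"]; R=Rn.from_quat([q[1],q[2],q[3],q[0]]).as_matrix()
        P=(P@H[:3,:3].T+H[:3,3])@R.T+np.array(s["tcp_pos"])
    else: P=(P-np.array(ci["t"]))@np.array(ci["R"])
    P[d==0]=np.nan
    return pic,P
def down(yaw): # tool z down, tool x at yaw in world
    q=(Rn.from_euler('z',yaw)*Rn.from_euler('x',np.pi)).as_quat(); return [q[3],q[0],q[1],q[2]]
E
python3 - <<'E'
from h import *
s=get_state(); print({k:np.round(v,3) for k,v in s.items()}, ctrl.pinch_z)
ims=[]
for n in ("scene","top"):
    pic,P=cloud(n); ims.append(pic); np.savez(f"{n}.npz",pic=pic,P=P)
    for t in ("clamp","small_clamp","clamp_key","stub_seat"):
        try:
            for r in models.masks_of(n,t)[:3]:
                m=r["mask"]; Q=P[m]; print(n,t,round(r["p"],2),np.round(r["point"]),m.sum(),np.round(np.nanmedian(Q,0),3),np.round(np.nanpercentile(Q,2,axis=0),3),np.round(np.nanpercentile(Q,98,axis=0),3))
        except Exception as e: print(n,t,e)
cv2.imwrite("pics/a.png",cv2.resize(np.vstack(ims),(400,600)) if 0 else np.vstack([cv2.resize(i,(400,300)) for i in ims]))
cv2.imwrite("pics/top.png",ims[1]);cv2.imwrite("pics/scene.png",ims[0])
E
```

```text
pics
{'time': np.float64(0.0), 'qpos': array([ 1.299,  0.508, -0.237,  1.501,  0.126,  1.149, -0.155]), 'qd': array([-0.002,  0.   ,  0.001,  0.002,  0.   , -0.001,  0.001]), 'tau': array([-1.0000e-03, -6.2060e+01, -2.1860e+00, -2.4965e+01,  1.3000e-02,
        1.2000e-02, -0.0000e+00]), 'tcp_pos': array([ 0.23 , -0.581,  0.23 ]), 'eef_rot': array([-0.001,  0.982,  0.187, -0.   ]), 'contact_force': array([ 0.152, -0.193, -0.271]), 'wrist_torque': array([ 0.027,  0.022, -0.058]), 'width': np.float64(0.085)} -0.0187
scene clamp 0.98 [204. 132.] 402 [ 0.508 -0.25   0.069] [ 0.484 -0.279  0.001] [ 0.526 -0.186  0.118]
scene small_clamp 0.64 [343. 285.] 351 [0.494 0.259 0.04 ] [0.477 0.236 0.005] [0.508 0.285 0.08 ]
scene stub_seat 0.9 [200. 267.] 7697 [0.721 0.08  0.111] [0.563 0.026 0.005] [0.826 0.114 0.15 ]
top clamp 0.84 [371. 205.] 323 [ 0.508 -0.238  0.074] [ 0.496 -0.269  0.006] [ 0.526 -0.188  0.117]
top small_clamp 0.61 [176. 209.] 163 [0.493 0.257 0.043] [0.483 0.234 0.007] [0.505 0.282 0.08 ]
top clamp_key 0.67 [385. 198.] 102 [ 0.515 -0.263  0.109] [ 0.503 -0.271  0.054] [ 0.528 -0.259  0.119]
top stub_seat 0.94 [253. 128.] 4433 [0.697 0.052 0.113] [ 0.553 -0.002  0.004] [0.825 0.111 0.15 ]
```

View pics/top.png

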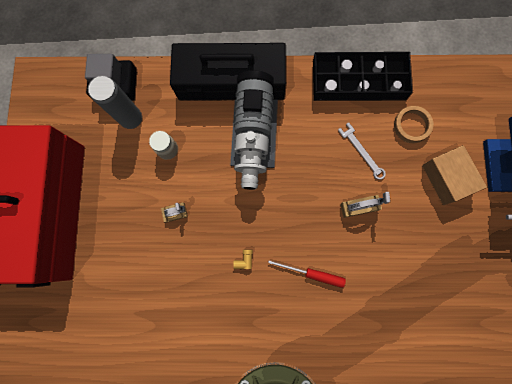

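View pics/scene.png

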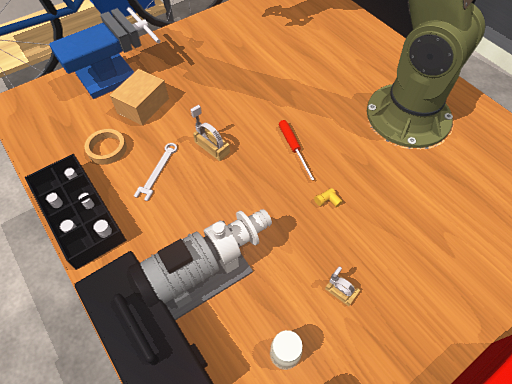

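Top view: the large clamp is at (365,205) with its key at (386,198), the stub tip at (250,183) and the small clamp at (174,212). Next I take a close wrist look at both the clamp and the stub.

```bash
python3 - <<'E'
from h import *
H=np.array(vision.camera_info("wrist")["hand_eye"]); print(np.round(H,3)); print(np.round(vision.camera_info("wrist")["mtx"],0))
def look(p,yaw,tag):
    # place TCP so that the camera centre looks down onto p
    q=down(yaw); R=Rn.from_quat([q[1],q[2],q[3],q[0]]).as_matrix()
    z=H[:3,2]; h=0.27
    c=R@H[:3,3]; d=R@z
    zt=0.30; L=-(zt+c[2]-p[2])/d[2]
    tcp=[p[0]-c[0]-d[0]*L,p[1]-c[1]-d[1]*L,zt]
    print(tcp); ctrl.movep(tcp,q); pic,P=cloud("wrist"); np.savez(tag+".npz",pic=pic,P=P); cv2.imwrite(f"pics/{tag}.png",pic); return pic,P
best=None
for tag,p,ts in (("wstub",[.57,.03,.1],["stub_seat"]),("wclamp",[.51,-.235,.08],["clamp","clamp_key"])):
  done=False
  for yaw in (0,np.pi,np.pi/2,-np.pi/2):
    try: pic,P=look(p,yaw,tag); print(tag,yaw); done=True;break
    except ctrl.Unreachable as e: print(e)
  if not done: continue
  for t in ts:
    for r in models.masks_of("wrist",t)[:2]:
      m=r["mask"]; np.save(f"m_{t}.npy",m); Q=P[m]; print(t,round(r["p"],2),np.round(r["point"]),m.sum(),np.round(np.nanmedian(Q,0),4),np.round(np.nanpercentile(Q,2,axis=0),4),np.round(np.nanpercentile(Q,98,axis=0),4))
print(get_state()["time"],np.round(get_state()["qpos"],2))
E
python3 -c "
import cv2,numpy as np
cv2.imwrite('pics/w2.png',np.hstack([cv2.resize(cv2.imread('pics/%s.png'%t),(400,300)) for t in ('wstub','wclamp')]))"
```

```text
[[-0.001 -0.952 -0.306  0.079]
 [ 1.    -0.001  0.    -0.001]
 [-0.    -0.306  0.952 -0.143]
 [ 0.     0.     0.     1.   ]]
[[270.   0. 253.]
 [  0. 270. 190.]
 [  0.   0.   1.]]
[np.float64(0.6017024193933509), np.float64(0.02921211993638118), 0.3]
wstub 0
stub_seat 0.76 [233.  83.] 14313 [0.7019 0.0517 0.1201] [ 0.5613 -0.0013  0.0077] [0.7797 0.0982 0.1547]
[np.float64(0.5481402674063015), np.float64(-0.23578601649080214), 0.3]
wclamp 0
clamp 0.66 [251. 189.] 1118 [ 0.5102 -0.2331  0.0682] [ 0.4921 -0.2679  0.0011] [ 0.5299 -0.1885  0.1186]
clamp_key 0.63 [277. 190.] 252 [ 0.52   -0.2635  0.1159] [ 4.699e-01 -2.699e-01 -2.000e-04] [ 0.5304 -0.2583  0.1193]
4.3417 [ 0.7   0.45 -0.55  1.46  0.24  1.3  -1.43]
```

View pics/w2.png

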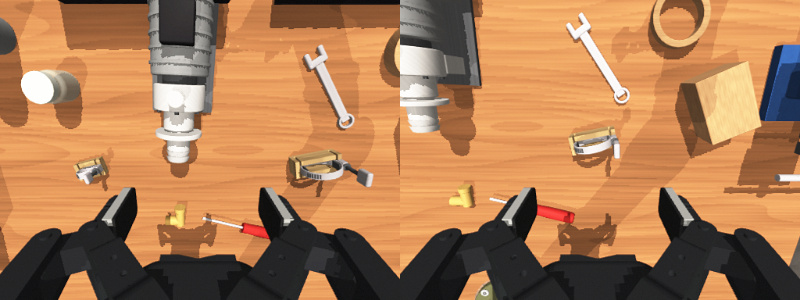

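Left: stub tip at about (178,160), collar at (178,133) in the half image. Right: clamp ring at (595,148), key at (616,148). Now I fit the geometry.

Run:
```python
from h import *
C=np.load("wclamp.npz")["P"]; S=np.load("wstub.npz")["P"]; T=np.load("top.npz")["P"]
def sel(P,lo,hi): 
    Q=P.reshape(-1,3); return Q[np.all((Q>lo)&(Q<hi),1)]
for nm,P in (("wrist",C),("wrist2",S),("top",T)):
    k=sel(P,[.48,-.30,.108],[.56,-.22,.13]); r=cv2.minAreaRect((k[:,:2]*1000).astype(np.float32))
    t=k[k[:,2]>.113]; r2=cv2.minAreaRect((t[:,:2]*1000).astype(np.float32))
    print(nm,"key",len(k),np.round(k.mean(0),4),r,"top",len(t),np.round(np.median(t,0),4),r2)
    b=sel(P,[.47,-.30,.042],[.56,-.17,.09]); 
    t=b[b[:,1]>-.25]; 
    for z in (.05,.06,.065,.07,.075,.08):
        q=b[(abs(b[:,2]-z)<.003)]
        if len(q): print("  z",z,len(q),np.round(q.mean(0),4),np.round(q.min(0),4),np.round(q.max(0),4))
    t=b[b[:,2]>.07]
    if len(t)>5:
        vx,vy,x,y=cv2.fitLine((t[:,:2]).astype(np.float32),cv2.DIST_HUBER,0,.001,.001).ravel(); print("  band line ang",np.degrees(np.arctan2(-vx*np.sign(vy),vy*np.sign(vy))),x,y)
for nm,P in (("wrist",S),("wrist2",C),("top",T)):
    st=sel(P,[.53,-.05,.06],[.68,.12,.16])
    print(nm,len(st))
    for x in np.arange(.545,.68,.005):
        q=st[(abs(st[:,0]-x)<.0025)]
        if len(q)>3:
            t=q[q[:,2]>q[:,2].max()-.006]
            print("  x %.3f n %d y %.4f..%.4f zmax %.4f ytop %.4f"%(x,len(q),q[:,1].min(),q[:,1].max(),q[:,2].max(),t[:,1].mean()))
```

```text
wrist key 162 [ 0.5192 -0.2635  0.1167] ((517.97314453125, -263.9291687011719), (25.30938148498535, 10.027746200561523), 4.206247329711914) top 150 [ 0.5187 -0.2636  0.1176] ((517.80419921875, -264.0279235839844), (25.141725540161133, 9.890678405761719), 6.087296485900879)
  z 0.05 15 [ 0.5193 -0.2376  0.05  ] [ 0.5048 -0.2675  0.0471] [ 0.526  -0.1861  0.0522]
  z 0.06 72 [ 0.5168 -0.2516  0.0596] [ 0.4956 -0.2714  0.057 ] [ 0.525  -0.1885  0.063 ]
  z 0.065 49 [ 0.5114 -0.2295  0.0653] [ 0.4963 -0.2652  0.0625] [ 0.5222 -0.1901  0.068 ]
  z 0.07 67 [ 0.5093 -0.2238  0.0701] [ 0.4967 -0.2535  0.0674] [ 0.5213 -0.1923  0.0728]
  z 0.075 119 [ 0.5097 -0.2237  0.0754] [ 0.4985 -0.249   0.072 ] [ 0.5204 -0.1956  0.078 ]
  z 0.08 245 [ 0.5092 -0.2227  0.0798] [ 0.5    -0.2416  0.077 ] [ 0.5184 -0.2032  0.0828]
  band line ang 11.131136 0.50946563 -0.22364673
wrist2 key 221 [ 0.5191 -0.2613  0.1151] ((517.9143676757812, -262.6247863769531), (25.927886962890625, 9.710226058959961), 3.52160906791687) top 161 [ 0.5191 -0.2614  0.1171] ((518.1688842773438, -262.90594482421875), (25.0701408386
[... 5415 characters left out ...]
0833 zmax 0.1103 ytop 0.0602
  x 0.620 n 39 y 0.0340..0.0832 zmax 0.1107 ytop 0.0591
  x 0.625 n 42 y 0.0339..0.0834 zmax 0.1118 ytop 0.0593
  x 0.630 n 73 y 0.0215..0.0925 zmax 0.1225 ytop 0.0597
  x 0.635 n 131 y 0.0190..0.0988 zmax 0.1277 ytop 0.0584
  x 0.640 n 71 y 0.0166..0.0981 zmax 0.1277 ytop 0.0584
  x 0.645 n 91 y 0.0165..0.0980 zmax 0.1552 ytop 0.0566
  x 0.650 n 77 y 0.0165..0.0984 zmax 0.1557 ytop 0.0580
  x 0.655 n 67 y 0.0165..0.0988 zmax 0.1563 ytop 0.0586
  x 0.660 n 70 y 0.0165..0.0956 zmax 0.1560 ytop 0.0573
  x 0.665 n 57 y 0.0165..0.0957 zmax 0.1559 ytop 0.0578
  x 0.670 n 38 y 0.0165..0.0958 zmax 0.1270 ytop 0.0526
  x 0.675 n 8 y 0.0310..0.0960 zmax 0.1202 ytop 0.0797
```

```bash
cat >> h.py <<'E'
psi=-0.045      # stub yaw, rad
E
python3 - <<'E'
from h import *
S=np.load("wstub.npz")["P"].reshape(-1,3); T=np.load("top.npz")["P"].reshape(-1,3)
for nm,P in (("w",S),("t",T)):
    P=P[~np.isnan(P[:,0])]
    st=P[(P[:,0]>.5)&(P[:,0]<.60)&(abs(P[:,1]-.06)<.05)&(P[:,2]>.08)]
    tip=st[st[:,2]<.112]; col=st[st[:,2]>.118]
    print(nm,"tip x",np.percentile(tip[:,0],[0,2,5]).round(4),"collar top x",np.percentile(col[:,0],[2,5,50,95]).round(4),"y",col[:,1].min(),col[:,1].max())
    X=[];Y=[]
    for x in np.arange(.55,.79,.005):
        q=P[(abs(P[:,0]-x)<.0025)&(abs(P[:,1]-.06)<.06)&(P[:,2]>.1)]
        if len(q)>8: X.append(x);Y.append((q[:,1].min()+q[:,1].max())/2)
    f=np.polyfit(X,Y,1); print("slope",f[0],"y(.58)",np.polyval(f,.58)); print(np.round(Y,4))
    q=P[(P[:,0]>.60)&(P[:,0]<.66)&(P[:,1]>.015)&(P[:,1]<.055)]; print("zmax near finger",q[:,2].max(), q[q[:,0]<.65][:,2].max())
# joint ranges for both half turns
by=np.radians(5)
for flip in (0,np.pi):
  for nm,p,y in (("grasp",[.518,-.264,.09],by),("stub",[.58,.02,.132],by+psi-.21),("turned",[.58,.02,.132],psi-1.2)):
    q=ctrl.ik(p,down(y+flip)); print(flip,nm,None if q is None else np.round(q,2))
E
```

```text
w tip x [0.5444 0.5466 0.549 ] collar top x [0.5902 0.5911 0.5948 0.5994] y 0.038330685139173565 0.10066237944380427
slope -0.04549698790557284 y(.58) 0.061194110357512335
[0.0643 0.0641 0.0633 0.0638 0.063  0.0634 0.062  0.0626 0.0598 0.0632
 0.0717 0.0674 0.0557 0.0517 0.041  0.0459 0.0595 0.0574 0.0595 0.0594
 0.0591 0.059  0.0582 0.058  0.0577 0.059  0.0578 0.048  0.0567 0.0563
 0.0546 0.0562 0.0573 0.056  0.0542 0.0548 0.0558 0.0549 0.0536 0.0548
 0.0545 0.0536 0.0525 0.0534 0.0541 0.0533 0.0514 0.0524]
zmax near finger 0.39978962591369116 0.39978962591369116
t tip x [0.5428 0.5435 0.5441] collar top x [0.5884 0.5892 0.5924 0.5953] y 0.04039245651737519 0.08358331789500267
slope -0.048404729082819765 y(.58) 0.060936028848994586
[0.0614 0.0626 0.0627 0.0614 0.0627 0.0616 0.0615 0.0543 0.059  0.0617
 0.0673 0.0593 0.0593 0.0582 0.0594 0.0594 0.0582 0.0571 0.0582 0.0583
 0.0596 0.0571 0.0572 0.0573 0.0559 0.0547 0.0496 0.0548 0.0563 0.055
 0.0562 0.0549 0.0537 0.0538 0.0551 0.054  0.0538 0.0527 0.054  0.0526
 0.0527 0.0513 0.0541 0.0529 0.0516 0.0504 0.0503]
zmax near finger 0.1560295758787804 0.15564068545742327
0 grasp [ 0.73  0.62 -0.48  1.8   0.38  0.82 -1.42]
0 stub [ 0.24  0.57 -0.5   1.75  0.33  0.91 -2.14]
0 turned [-0.42  0.59  0.56  1.76 -0.38  0.9  -2.51]
3.141592653589793 grasp [ 1.09  0.88 -1.23  1.79  0.91  1.17  1.23]
3.141592653589793 stub [ 0.59  0.79 -1.19  1.75  0.8   1.18  0.56]
3.141592653589793 turned [ 0.48  0.68 -0.94  1.75  0.63  1.04 -0.36]
```

Run:
```python
from h import *
yaw=np.radians(5)+np.pi
ctrl.movep([.5175,-.264,.22],down(yaw))
pic,P=cloud("wrist"); cv2.imwrite("pics/flip.png",pic); np.savez("wflip.npz",P=P)
Q=P.reshape(-1,3); k=Q[np.all((Q>[.48,-.30,.112])&(Q<[.56,-.22,.125]),1)]
print(len(k),cv2.minAreaRect((k[:,:2]*1000).astype(np.float32)),np.median(k[:,2]))
b=Q[np.all((Q>[.47,-.245,.07])&(Q<[.56,-.17,.09]),1)]; print(len(b),b.mean(0))
if len(b)>5:
  vx,vy,x,y=cv2.fitLine(b[:,:2].astype(np.float32),cv2.DIST_HUBER,0,.001,.001).ravel(); print(np.degrees(np.arctan(-vx/vy)),x,y)
print(get_state()["time"],np.round(get_state()["qpos"],2),np.round(get_state()["tcp_pos"],4))
```

```text
259 ((516.3024291992188, -265.02679443359375), (25.28839111328125, 9.700196266174316), 5.169224262237549) 0.11796823209761295
562 [ 0.50764738 -0.22192088  0.07879348]
12.25557 0.5076474 -0.22192088
6.8167 [ 1.11  0.69 -1.23  1.63  0.67  1.31  1.43] [ 0.5176 -0.2639  0.22  ]
```

View pics/flip.png

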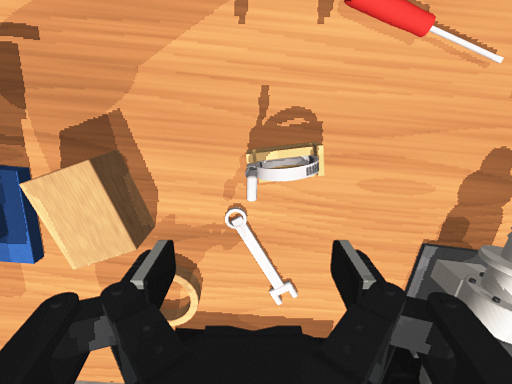

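Flipped view: key at (251,188) and ring at (288,165), which agrees with the earlier fits. Grasp and lift.

Run:
```python
from h import *
yaw=np.radians(5.2)+np.pi
ctrl.movep([.5171,-.2645,.16],down(yaw))
ctrl.movel([.5171,-.2645,.0905],max_speed=.08)
print(np.round(get_state()["contact_force"],2))
ctrl.close_gripper(100); s=get_state(); print(s["width"],np.round(s["contact_force"],2),np.round(s["tcp_pos"],4))
ctrl.movel([.5171,-.2645,.0905+.065],max_speed=.08)
s=get_state(); print(s["width"],np.round(s["contact_force"],2),np.round(s["wrist_torque"],2),s["time"],np.round(s["qpos"],2))
pic,P=cloud("wrist"); cv2.imwrite("pics/lift.png",pic); np.savez("wlift.npz",P=P)
Q=P.reshape(-1,3); print(np.round(s["tcp_pos"],4))
b=Q[np.all((Q>[.46,-.24,.135])&(Q<[.56,-.17,.155]),1)]; print(len(b),b.mean(0),b.max(0))
vx,vy,x,y=cv2.fitLine(b[:,:2].astype(np.float32),cv2.DIST_HUBER,0,.001,.001).ravel(); print(np.degrees(np.arctan(-vx/vy)),x,y)
```

```text
[-0.04 -0.12  0.06]
0.008374733946815208 [ 0.13 -0.23 -0.65] [ 0.5171 -0.2646  0.0905]
0.008244559688492902 [-0.34 -0.45 -1.12] [-0.05  0.04  0.02] 9.825 [ 1.09  0.75 -1.17  1.72  0.74  1.19  1.37]
[ 0.5167 -0.2646  0.155 ]
1454 [ 0.50546864 -0.21966711  0.14402407] [ 0.5180843  -0.19434593  0.14773932]
14.875207 0.5054686 -0.2196671
```

View pics/lift.png

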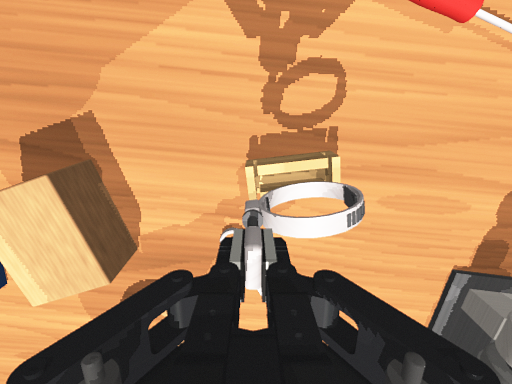

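```bash
cat >> h.py <<'E'
seat=np.array([.582,.0615])
rel=np.radians(8.5) # clamp yaw minus tool yaw (=initial key turn)
ex=np.array([np.cos(psi),np.sin(psi)]); ey=np.array([-np.sin(psi),np.cos(psi)])
def tcp_for(dx,dy=0,z=.1325):
    c=seat+dx*ex+dy*ey-.043*ey; return [c[0],c[1],z]
def rep(tag=""):
    s=get_state(); print(tag,"t%.2f"%s["time"],"tcp",np.round(s["tcp_pos"],4),"F",np.round(s["contact_force"],1),"M",np.round(s["wrist_torque"],2),"w%.4f"%s["width"]); return s
E
python3 - <<'E'
from h import *
ctrl.movep(tcp_for(-.08,z=.185),down(psi-rel+np.pi)); rep()
ctrl.movel(tcp_for(-.08),max_speed=.1); s=rep(); print(np.round(s["qpos"],2))
pic,P=cloud("wrist"); np.savez("wpre.npz",P=P)
a=pic; b,Ps=cloud("scene"); np.savez("spre.npz",P=Ps)
cv2.imwrite("pics/pre.png",np.hstack([cv2.resize(a,(400,300)),cv2.resize(b[150:330,110:350],(400,300))]))
Q=P.reshape(-1,3); c=tcp_for(-.08)
b=Q[np.all((Q>[.47,.03,.115])&(Q<[.535,.11,.13]),1)]; print(len(b),b.mean(0),b.max(0))
vx,vy,x,y=cv2.fitLine(b[:,:2].astype(np.float32),cv2.DIST_HUBER,0,.001,.001).ravel(); print("band yaw",np.degrees(np.arctan(-vx/vy)),"expected centre",seat-.08*ex)
b=Q[np.all((Q>[.535,.03,.095])&(Q<[.58,.11,.115]),1)]; print("stub",len(b),b.mean(0),b.min(0),b.max(0))
E
```

```text
t10.98 tcp [0.5004 0.0208 0.1846] F [-0.4 -0.1 -0.9] M [-0.07  0.05 -0.06] w0.0084
 t11.66 tcp [0.5004 0.0222 0.1327] F [ 0.4 -0.6 -1.6] M [-0.04  0.01 -0.06] w0.0083
[ 0.6   0.62 -1.09  1.95  0.67  0.98  0.56]
1634 [0.50174752 0.06443478 0.12130459] [0.51079217 0.09119122 0.12578925]
band yaw -2.462581 expected centre [0.50208099 0.06509879]
stub 603 [0.54656727 0.06358713 0.10031642] [0.54249569 0.04686298 0.09503408] [0.56077431 0.08234911 0.10590712]
```

View pics/pre.png

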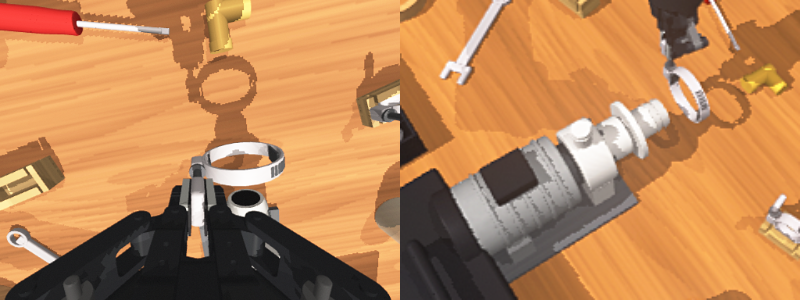

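The ring (right view, about (688,93)) is coaxial in front of the stub, band yaw −2.5° as wanted. Slide on, with a force watch near home.

Run:
```python
from h import *
ctrl.movel(tcp_for(-.025),max_speed=.08); rep("mid")
ctrl.movel(tcp_for(-.008),max_speed=.06); s0=rep("pre"); f0=np.array(s0["contact_force"])
dx=-.008
while dx<.008:
    dx+=.001; ctrl.movel(tcp_for(dx),max_speed=.02); s=rep("%.3f"%dx)
    if (np.array(s["contact_force"])-f0)[:2]@ex< -6: break
```

```text
mid t12.60 tcp [0.5546 0.0198 0.1324] F [-0.1  0.6 -1.1] M [-0.08  0.02 -0.05] w0.0083
pre t13.03 tcp [0.5723 0.019  0.1324] F [-0.8  0.6 -1.5] M [-0.02  0.04 -0.01] w0.0080
-0.007 t13.28 tcp [0.5729 0.0189 0.1325] F [ 0.3  0.3 -1. ] M [-0.06  0.01 -0.01] w0.0079
-0.006 t13.53 tcp [0.5741 0.0188 0.1325] F [-0.1  0.3 -0.6] M [-0.07 -0.01 -0.01] w0.0083
-0.005 t13.78 tcp [0.5751 0.0188 0.1325] F [-0.2 -0.  -0.3] M [-0.06  0.01  0.07] w0.0085
-0.004 t14.03 tcp [0.5761 0.0187 0.1325] F [-0.1 -0.6 -0.3] M [-0.08 -0.03  0.09] w0.0078
-0.003 t14.28 tcp [0.5771 0.0187 0.1325] F [ 0.6 -0.3 -0.8] M [-0.03 -0.04  0.01] w0.0086
-0.002 t14.53 tcp [0.5781 0.0187 0.1325] F [ 0.4  0.7 -1.4] M [-0.03 -0.01  0.  ] w0.0085
-0.001 t14.78 tcp [0.5791 0.0186 0.1325] F [ 0.4  1.2 -0.7] M [-0.01  0.02  0.01] w0.0086
0.000 t15.03 tcp [0.5795 0.0185 0.1324] F [-2.3  0.5 -0.5] M [-0.06  0.66 -0.  ] w0.0083
0.001 t15.28 tcp [0.5798 0.0186 0.1323] F [-4.8 -0.4  0.9] M [0.06 1.4  0.05] w0.0081
0.002 t15.53 tcp [0.5801 0.0186 0.1321] F [-7.4  0.3  3.2] M [-0.03  2.01  0.08] w0.0082
```

Run:
```python
from h import *
p=tcp_for(.001); q=float(rel)
ctrl.movel(p,max_speed=.02); rep("start")
while q<0.85:
    q+=.1; ctrl.movep(p,down(psi-q+np.pi)); s=rep("q%.2f"%q)
    if abs(s["wrist_torque"][2])>1.0 or np.linalg.norm(s["contact_force"])>25: print("STOP");break
print(np.round(s["qpos"],2))
```

```text
start t15.78 tcp [0.5799 0.0185 0.1322] F [-4.6  0.5  0.1] M [0.09 1.54 0.04] w0.0082
q0.25 t16.03 tcp [0.5799 0.0185 0.132 ] F [-5.   0.3 -0.9] M [0.11 1.39 0.02] w0.0083
q0.35 t16.28 tcp [0.58   0.0185 0.132 ] F [-5.8  0.6 -2.7] M [0.2  1.45 0.01] w0.0080
q0.45 t16.53 tcp [0.58   0.0186 0.132 ] F [-5.8  1.2 -2.4] M [0.11 1.42 0.05] w0.0083
q0.55 t16.78 tcp [0.5801 0.0185 0.132 ] F [-4.8  1.1 -2.4] M [0.18 1.34 0.06] w0.0084
q0.65 t17.03 tcp [0.5802 0.0185 0.1321] F [-5.1  1.5 -1.7] M [0.1  1.38 0.03] w0.0083
q0.75 t17.28 tcp [0.5802 0.0185 0.1321] F [-5.2 -0.  -2.1] M [0.12 1.45 0.04] w0.0081
q0.85 t17.53 tcp [0.5803 0.0185 0.1321] F [-4.8  0.7 -2.2] M [ 0.12  1.32 -0.01] w0.0084
q0.95 t17.78 tcp [0.5803 0.0185 0.1321] F [-4.8  1.  -2.3] M [0.11 1.32 0.01] w0.0086
[ 0.43  0.65 -0.83  1.75  0.56  1.   -0.03]
```

Run:
```python
from h import *
a,P=cloud("wrist"); b,Ps=cloud("scene"); np.savez("w95.npz",P=P)
s=get_state(); q=s["eef_rot"]; R=Rn.from_quat([q[1],q[2],q[3],q[0]]); print("tool x yaw",np.degrees(np.arctan2(*R.as_matrix()[:2,0][::-1])), "tilt",R.as_matrix()[:,2])
cv2.imwrite("pics/t95.png",np.hstack([cv2.resize(a,(400,300)),cv2.resize(b[190:310,170:330],(400,300))]))
```

```text
tool x yaw 123.30242183267211 tilt [-1.63891412e-03 -3.88422479e-04 -9.99998582e-01]
```

View pics/t95.png

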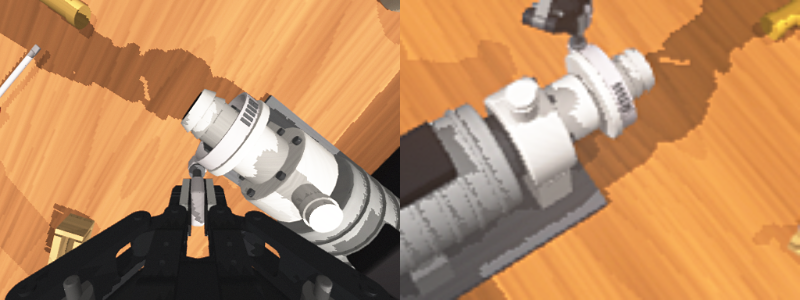

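The band sits flush on the collar (left view, around (235,140)) and did not turn with the key. I carry on to snug.

Run:
```python
from h import *
p=tcp_for(.001); q=float(rel)+.8
for i in range(6):
    q+=.04; ctrl.movep(p,down(psi-q+np.pi)); ctrl.pause(.1); s=rep("q%.3f"%q)
    if abs(s["wrist_torque"][2])>1.5 or np.linalg.norm(s["contact_force"])>25: print("STOP");break
```

```text
q0.988 t18.23 tcp [0.5803 0.0186 0.1321] F [-5.8  1.  -2. ] M [ 0.22  1.42 -0.02] w0.0087
q1.028 t18.58 tcp [0.5804 0.019  0.1321] F [-4.8  1.3 -2.3] M [0.34 1.4  0.01] w0.0080
q1.068 t18.93 tcp [0.5804 0.0191 0.1321] F [-5.6  2.3 -1.7] M [0.45 1.39 0.04] w0.0085
q1.108 t19.28 tcp [0.5803 0.0191 0.1321] F [-4.8  1.5 -2.7] M [0.36 1.35 0.17] w0.0079
q1.148 t19.63 tcp [0.5803 0.0191 0.1321] F [-5.8  1.4 -2.5] M [0.38 1.35 0.27] w0.0086
q1.188 t19.98 tcp [0.5802 0.0192 0.1321] F [-5.8  1.3 -2.5] M [0.34 1.38 0.5 ] w0.0085
```

Run:
```python
from h import *
p=tcp_for(0.); p[2]=.1323
ctrl.movel(p,max_speed=.02); rep("relax")
ctrl.ungrasp(); rep("open")
p[2]=.26; ctrl.movel(p,max_speed=.12); rep("up")
a,P=cloud("wrist"); b,Ps=cloud("scene"); c,Pt=cloud("top"); np.savez("fin.npz",P=P,Ps=Ps,Pt=Pt)
cv2.imwrite("pics/fin.png",np.hstack([cv2.resize(a,(400,300)),cv2.resize(b[190:310,170:330],(400,300))]))
Q=P.reshape(-1,3)
k=Q[np.all((Q>[.54,-.02,.151])&(Q<[.62,.045,.17]),1)]; print("key",len(k),np.median(k[:,2]),cv2.minAreaRect((k[:,:2]*1000).astype(np.float32)))
b=Q[np.all((Q>[.565,.035,.11])&(Q<[.5885,.09,.13]),1)]; print("band",len(b),b.mean(0).round(4),b.min(0).round(4),b.max(0).round(4))
b=b[b[:,2]>.117]; vx,vy,x,y=cv2.fitLine(b[:,:2].astype(np.float32),cv2.DIST_HUBER,0,.001,.001).ravel(); print("band yaw",np.degrees(np.arctan(-vx/vy)))
```

```text
relax t20.23 tcp [0.5799 0.0191 0.1321] F [-4.   3.4 -4.3] M [0.51 0.9  0.6 ] w0.0085
open t20.96 tcp [0.5801 0.0185 0.1323] F [ 0.4 -1.  -1.2] M [-0.02  0.03  0.01] w0.0853
up t22.18 tcp [0.5797 0.0183 0.2592] F [-0.   0.3 -0.1] M [-0.05 -0.01  0.02] w0.0855
key 280 0.1591446925776293 ((579.48681640625, 20.147109985351562), (9.969869613647461, 25.746580123901367), 24.881153106689453)
band 671 [0.5817 0.0631 0.1198] [0.5735 0.0351 0.1101] [0.5885 0.09   0.125 ]
band yaw -1.9803287
```

View pics/fin.png

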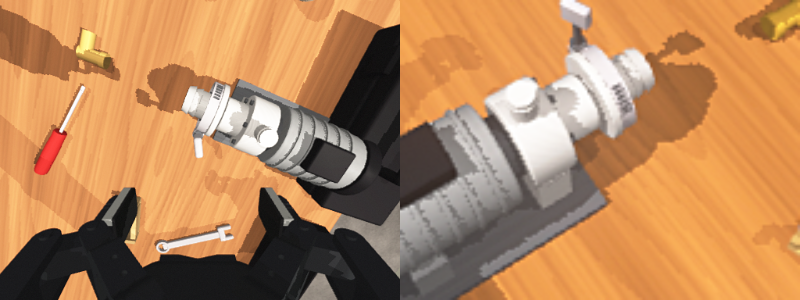

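Run:
```python
from h import *
D=np.load("fin.npz")
for n in ("P","Ps","Pt"):
    Q=D[n].reshape(-1,3)
    for zl in (.14,.148,.153):
        k=Q[np.all((Q>[.55,-.01,zl])&(Q<[.61,.042,.17]),1)]
        if len(k)>8:
            r=cv2.minAreaRect((k[:,:2]*1000).astype(np.float32)); w,v=np.linalg.eigh(np.cov(k[:,:2].T)); v=v[:,1]*np.sign(v[0,1]); print(n,zl,len(k),np.round(r[0],1),np.round(r[1],1),round(r[2],1),"pca",np.degrees(np.arctan2(v[1],v[0])).round(1),k[:,2].max().round(4))
ctrl.pause(1.0)
pic,P=cloud("wrist"); Q=P.reshape(-1,3); k=Q[np.all((Q>[.54,-.02,.151])&(Q<[.62,.045,.17]),1)]; print("after 1s",len(k),np.median(k[:,2]),cv2.minAreaRect((k[:,:2]*1000).astype(np.float32)))
pic,P=cloud("top")
for r in models.masks_of("top","small_clamp")[:3]: print("small",r["p"],np.nanmedian(P[r["mask"]],0).round(3))
```

```text
P 0.14 307 [579.5  20.2] [10.  25.8] 24.9 pca -65.7 0.1615
P 0.148 288 [579.5  20.1] [10.  25.7] 24.9 pca -65.5 0.1615
P 0.153 274 [579.5  20.1] [10.  25.7] 24.9 pca -65.5 0.1615
Ps 0.14 109 [578.8  20.9] [10.2 27.3] 24.1 pca -63.2 0.1617
Ps 0.148 82 [578.7  20.9] [ 9.8 27.3] 26.0 pca -63.6 0.1617
Ps 0.153 66 [578.8  20.6] [ 9.8 26.6] 26.0 pca -64.4 0.1617
Pt 0.14 34 [577.8  19.2] [ 9.9 24.4] 17.5 pca -75.7 0.16
Pt 0.148 26 [577.8  19.2] [ 9.9 24.3] 17.5 pca -77.7 0.16
Pt 0.153 22 [576.5  25.4] [ 9.3 12.3] 23.4 pca -81.5 0.16
after 1s 275 0.159245210654771 ((579.380859375, 20.41080093383789), (9.943490982055664, 25.31670379638672), 25.054908752441406)
small 0.63 [0.493 0.255 0.043]
```

The key reads q ≈ 1.09, only just past snug, so the grip gave about 0.1 rad. There is time for a re-pinch and a little more turn, with the command kept below 1.3.

Run:
```python
from h import *
xy=[.5800,.0190]; q=np.radians(65.3)+psi
ctrl.movep(xy+[.20],down(psi-q+np.pi)); ctrl.movel(xy+[.1325],max_speed=.1); rep("at")
ctrl.close_gripper(120); s=rep("grip")
p=list(s["tcp_pos"])
while q<1.235:
    q=min(q+.04,1.24); ctrl.movep(p,down(psi-q+np.pi)); ctrl.pause(.05); s=rep("q%.3f"%q)
    if abs(s["wrist_torque"][2])>1.0: print("STOP"); break
ctrl.ungrasp(); rep("open")
ctrl.movel(p[:2]+[.26],max_speed=.12)
pic,P=cloud("wrist"); Q=P.reshape(-1,3); k=Q[np.all((Q>[.54,-.02,.151])&(Q<[.62,.045,.17]),1)]; r=cv2.minAreaRect((k[:,:2]*1000).astype(np.float32)); print("key",len(k),np.median(k[:,2]),r)
b,Ps=cloud("scene")
b2=Q[np.all((Q>[.565,.035,.117])&(Q<[.5885,.09,.13]),1)]; print("band",b2.mean(0).round(4)); vx,vy,x,y=cv2.fitLine(b2[:,:2].astype(np.float32),cv2.DIST_HUBER,0,.001,.001).ravel(); print("band yaw",np.degrees(np.arctan(-vx/vy)))
k=Ps.reshape(-1,3); k=k[np.all((k>[.55,-.01,.148])&(k<[.61,.042,.17]),1)]; print("scene key",cv2.minAreaRect((k[:,:2]*1000).astype(np.float32)))
cv2.imwrite("pics/fin2.png",np.hstack([cv2.resize(pic,(400,300)),cv2.resize(b[190:310,170:330],(400,300))])); rep("end")
```

```text
at t24.65 tcp [0.5805 0.0192 0.1332] F [-0.8 -0.2  0.3] M [-0.    0.01  0.02] w0.0852
grip t25.34 tcp [0.5799 0.0188 0.1325] F [-0.4 -1.5  1.5] M [-0.11  0.29  0.06] w0.0080
q1.135 t25.64 tcp [0.5797 0.0189 0.1326] F [-1.1 -0.9  2.1] M [-0.11  0.39  0.33] w0.0079
q1.175 t25.94 tcp [0.5797 0.0188 0.1325] F [-2.1 -2.   2.9] M [-0.12  0.57  0.47] w0.0077
q1.215 t26.24 tcp [0.5797 0.0188 0.1325] F [-3.2 -0.9  2.7] M [-0.11  0.74  0.61] w0.0078
q1.240 t26.54 tcp [0.5796 0.0188 0.1325] F [-3.6 -0.9  3.2] M [-0.11  0.89  0.75] w0.0078
open t27.27 tcp [0.5799 0.0189 0.1326] F [0.8 0.8 0.4] M [ 0.01  0.   -0.06] w0.0858
key 278 0.15875489541929255 ((579.0324096679688, 20.19118881225586), (10.004823684692383, 25.278573989868164), 24.90667724609375)
band [0.5816 0.0631 0.1212]
band yaw -2.299121
scene key ((578.7875366210938, 21.09971046447754), (9.80833625793457, 26.045995712280273), 25.624069213867188)
end t28.58 tcp [0.5795 0.0187 0.2592] F [-0.9  0.2 -0.1] M [-0.03  0.02 -0.02] w0.0855
```

View pics/fin2.png

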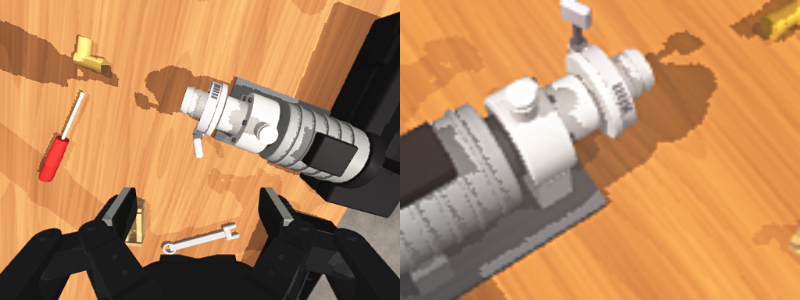

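Even 0.75 N m did not move the key any further, so it is hard-snug. The band is upright and flush on the collar. Handing in.

```bash
python3 -c "
from h import *
rep(); ticket.close_job()"
```

```text
t28.58 tcp [0.5795 0.0187 0.2592] F [-0.9  0.2 -0.1] M [-0.03  0.02 -0.02] w0.0855
the job is handed in; nothing more can be done
```

The larger clamp is on the pump's stub, home against the collar and snug, and I handed the job in at 28.6 s. I lifted it straight up out of its rest by the key and slid it on until it met the collar with about 5–7 N. Then I turned the key clockwise to snug and let go.

**Last checks:**
- **Position:** the band is flush on the collar. Its yaw reads −2.3° against −2.6° for the stub, and its centre is at x 0.582 m, where the seat was measured. The key is upright, its top at 0.159 m as expected.
- **Snugness:** the key reads about 1.09 rad in the wrist camera, and the scene camera agrees within about 1°. The top camera's coarse reading was 10–12° further round; I set it aside because it had only about 30 points on the key.
- **Smaller clamp:** still in its rest.
- **Robot:** clear of everything, with the gripper open.

**Disagreement:** the first turn was commanded to 1.19 rad but the key stopped at 1.09, because the fingers gave under the load. Since that is only just past snug, I re-pinched the key and turned on to 1.24 commanded. The torque rose to 0.75 N m and the key did not move, so I take it as fully snug.

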